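Prop the sprung flap of a fittings bin and fetch a reducer

TASK

Use the tall timber chock to prop open the spring-closed flap of the fittings bin: press the flap's heel plate down with the chock's foot and leave the chock standing upright in the slot beneath it, so that the flap stays up by itself. Then take the tall stepped reducer out of the bin, stand it upright, wide end down, in the shallow tray, and leave the flap propped.

Things in the scene. Friction and masses are not known exactly. Their poses are not given: they have to be found in the camera images.
- chock: Tall plain timber block, 40 (its x) x 60 (its y) x 150 mm tall (z), about 0.2 kg, standing on the table left of the bin. Origin: centre of its underside. A timber offcut of the same section but only 70 mm tall and an 80 mm tall stub of grey pipe stand near it; they are not wanted.
- reducer: White plastic pipe reducer, 90 mm tall, 0.12 kg, upright on the bin's floor (6 mm above the table): round foot 62 mm across up to 42 mm, cone to 53 mm, then a neck 40 mm across to the top. Origin: centre of its underside, z up. A 50 mm tall white coupling ring, 62 mm across, stands 10 to 12 cm from it in the bin, on either side along the hinge; not wanted.
- flap (a joint): Angle of the bin's flap, rad: 0 shut (level), 1.57 upright, stop 1.8. Clear panel with metal rim, 172 mm from hinge to free edge; a light spring (0.2 Nm) shuts it. A steel heel plate, 70 mm wide and 85 mm long, is fixed to it across the hinge, over the slot, sloping up outwards by 0.35 rad when shut (outer edge 129 mm above table). Pushed down, 3 to 10 N, it swings the flap up.
- slot (a point): Middle of the prop slot's floor, 12 mm above the table. x along the hinge, y from hinge to outer slot wall, z up. Slot: 80 mm in x; y from -55 mm (hinge line) to +47 mm (outer wall); walls 60 mm above the table. The chock on its floor, 40 mm side along x, 60 mm side along y, centre at y -5 to +17 mm, holds the flap at 1.4 to 1.75 rad.
- bin: Grey sheet metal bin, fixed. Origin on the table under the hinge axis, which is 100 mm up; x along the hinge, axes as the slot's (slot floor at y = +55 mm). Inside, from y = -4 to -176 mm and x = -116 to +116 mm, walls 97 mm high, floor 6 mm up; the flap covers it when shut.
- tray: Shallow open grey plastic tray, fixed, 190 (x) x 150 (y) mm outside, 22 mm high, walls and floor 4 mm thick, right of the bin. Origin: centre of its underside.

How it is judged:
By the outcome, as a careful person would: the job done as asked, in the order asked, and still so for the second after the job is handed in, with the robot touching nothing.
It also fails if it takes over 54 s, if anything falls off the work surface, if the arm or the gripper's body presses on something with over 40 N, if the wrist force passes 120 N, or if a joint passes its speed limit or range.

ROBOT

A 6-joint arm with a two-finger parallel gripper is mounted at the origin on the work surface. World frame = base frame: x ahead of the robot, y to its left, z up, the work surface at z = 0. Lengths are in mm, angles in rad, forces in N, time in s.
With the tool pointing down it reaches from about 350 to 1000 mm from the base axis. Payload 7.1 kg.
Tool frame: the origin (TCP) lies at the very end of the fingers, on their centre line; the grasp point (between the pads) lies 19 mm behind it (env.pinch_z is the distance from the TCP to the grasp point, in mm); z points along the fingers, y is the direction in which the jaws open and shut (so a half turn about z gives the same grasp; the last joint's range is limited). The gripper opens to 85 mm and grips with 20 to 120 N. Pads are 22 mm wide; open, the fingers measure 114 mm over their backs; the gripper's body (76 mm by 85 mm) begins 54 mm behind the grasp point. The pads swing forward as they close: fully open they stand 13 mm farther back than shut.
Start: joints at [-1.364, 0.423, 1.63, -0, 1.089, -0.019], TCP at [139.948, -609.114, 231.319] pointing down, gripper open.
Joint ranges: [-3, 3], [-0.9, 2.11], [0.09, 2.58], [-1.31, 4.45], [0.11, 2.69], [-2.54, 2.54]. Speed limits (rad/s): [2.39, 2.39, 3.01, 3.14, 3.14, 3.14].

INTERFACE

Orientations are given as [roll, pitch, yaw] about the fixed x, y, z axes, in that order (R = Rz(yaw) Ry(pitch) Rx(roll)).
In Python, from workcell import env, cams gives the robot as it stands.
- The arm moves only by the shell command python3 -m crank 'ROWS' [OPENING] [FORCE]. ROWS is JSON, a list that holds one entry, the list of rows, each a list of 4 numbers: the shift along the tool's x, y, z normalised to -1 to 1, where 1 is 20 cm, then the turn about the tool's z normalised to -1 to 1, where 1 is 45 degrees. In form: [[[x, y, z, twist], ...]]. A call has exactly 10 rows; each row is the pose to reach, as a shift and turn from the pose commanded when the call began, along the tool's axes at that moment; what a row does not reach only later rows make up. A row lasts 1/10 s, in which the tool goes at most 50 mm and 8.59 degrees, less where a joint would pass 70% of its speed; a pose out of reach is approached as far as the arm can. A call with a number of a shift or a turn outside -1 to 1 is refused whole. A call with a gripper value outside its range is refused whole. OPENING is the opening, from 0 (shut) to 1 (fully open), set as the call begins (- or left out, the last holds). The fingers move at their own pace and stop on an object; FORCE is the grip in N (left out, the last holds). Time passes only in rows, so rows that repeat a pose let the fingers close, or fill a call up. It gives the time, the measured TCP pose, the force and the opening at its end, in the units of the state.
- env.sense(): the state, without advancing time (a new reading comes with each control period).
- cams.read_camera(name): name is "scene" or "side" or "wrist"; returns a dict with "color" (480x640x3 uint8, blue, green, red), "K" (3x3 intrinsics, pixels), "dist_coeffs" ([k1, k2, p1, p2, k3] as OpenCV has them; the pictures are not rectified), "cam_to_world" (4x4, takes a point from camera to world coordinates). Camera axes: x right, y down, z forward; pixel columns grow to the right and rows downward; lengths in mm; the calibration is good to about 2 mm. A picture is of the moment at which its call begins. There is no depth.
- env.sign_off(): hands the job in, once; it reports no verdict.
The state is a dict: "time": time; "joint_positions": joint angles; "dq": joint speeds; "tau": joint torques, N m; "ee_pos": TCP position; "orientation": TCP orientation; "force": force on the tool from outside, world axes, zero at the start; "moment": the same for the moment, N m; "width": finger opening in mm.
Only numpy, scipy, OpenCV 4.12 (cv2) and the standard library are available. Lean on these libraries where they do the work, as an engineer would, in place of code of your own. Each camera call takes 0.05 s, during which the arm holds its last target.

## Working session

There is one attempt and no reset: what is moved stays moved. The work goes in short steps, Python scripts to look and compute and a shell command to move; the robot and the scene stay as the last step left them, time stands still between calls to the robot, and variables do not carry over. Pictures are saved under pics/ and viewed, and the job is handed in when it is done.

```bash
ls -la; mkdir -p pics
python3 - <<'E'
from workcell import env, cams
import cv2
for n in ["scene","side","wrist"]:
    d=cams.read_camera(n); cv2.imwrite(f"pics/{n}0.png",d["color"])
    print(n,d["K"].tolist(),d["dist_coeffs"],d["cam_to_world"].round(3).tolist())
print(env.sense(), env.pinch_z)
E
```

```text
total 12
drwxr-xr-x  3 agent agent 4096 Dec  7 15:53 .
drwxr-xr-x 23 root  root  4096 Dec  7 15:53 ..
drwxr-xr-x  2 agent agent 4096 Dec  7 15:53 pics
scene [[583.9068157188098, 0.0, 313.8630481143289], [0.0, 583.9068157188098, 239.81156106032665], [0.0, 0.0, 1.0]] [-0.01321232  0.          0.          0.          0.        ] [[-0.642, 0.493, -0.587, 1310.42], [0.766, 0.432, -0.476, 613.296], [0.019, -0.755, -0.655, 984.185], [0.0, 0.0, 0.0, 1.0]]
side [[438.5422898325112, 0.0, 322.2565957721691], [0.0, 438.5422898325112, 237.29521151069196], [0.0, 0.0, 1.0]] [-0.04436652  0.          0.          0.          0.        ] [[-0.999, -0.014, 0.045, 496.484], [-0.044, 0.622, -0.781, 609.303], [-0.017, -0.783, -0.622, 574.285], [0.0, 0.0, 0.0, 1.0]]
wrist [[363.0997770061278, 0.0, 320.90883390645627], [0.0, 363.0997770061278, 239.3545258301716], [0.0, 0.0, 1.0]] [0.0227695 0.        0.        0.        0.       ] [[0.223, -0.942, -0.252, 204.019], [-0.975, -0.216, -0.056, -593.507], [-0.002, 0.259, -0.966, 374.25], [0.0, 0.0, 0.0, 1.0]]
{'time': 0.15, 'joint_positions': array([-1.36401557e+00,  4.23676670e-01,  1.63051217e+00,  1.75577918e-05,
        1.08859013e+00, -1.90164397e-02]), 'dq': array([ 1.07614911e-03, -1.94311620e-03, -2.64319940e-03,  1.09890739e-03,
       -7.92143406e-04,  6.65847248e-05]), 'tau': array([-1.13068068e-04, -5.57770050e+01, -2.82017469e+01, -2.16384512e-05,
        4.71652354e-03,  1.57125828e-05]), 'ee_pos': array([ 139.85966465, -608.71538425,  230.718056  ]), 'orientation': array([-3.14040685e+00, -3.81013837e-05,  2.25789023e-01]), 'force': array([ 0.61527454, -0.517947  ,  0.60832432]), 'moment': array([-0.02051884,  0.01540873, -0.00276662]), 'width': 85.53686973956586} 18.700000000000003
```

View pics/scene0.png

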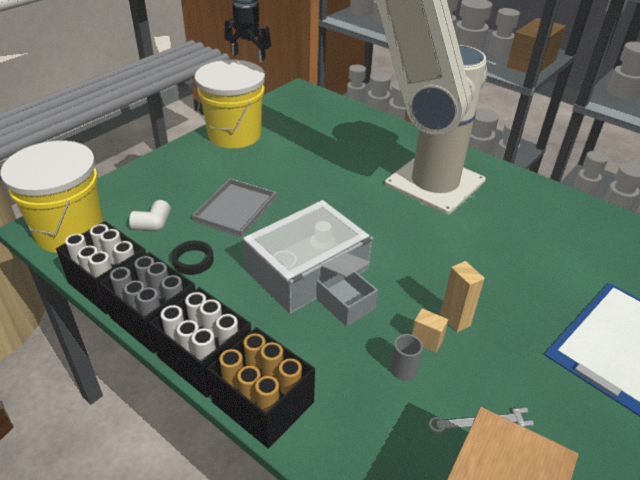

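View pics/side0.png

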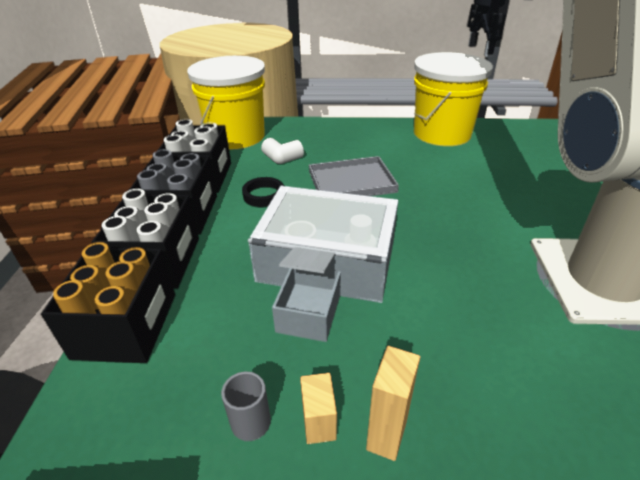

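View pics/wrist0.png

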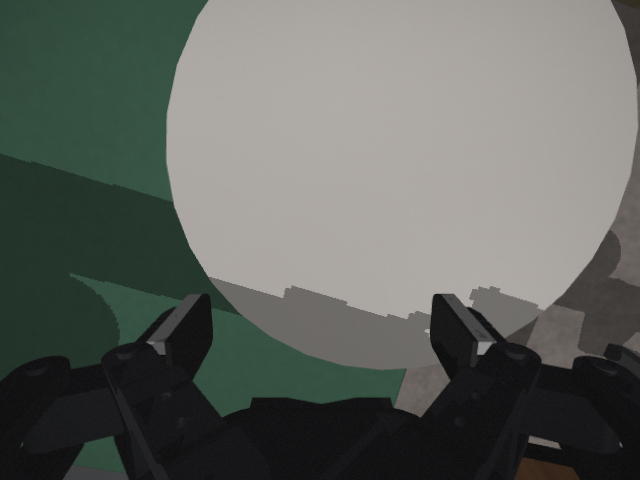

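The overview shows the chock (scene about (463,297), side about (393,403)), the bin with its heel plate and slot, and the tray. I'll enlarge these regions.

Run:
```python
import cv2
s=cv2.imread("pics/scene0.png"); d=cv2.imread("pics/side0.png")
def crop(im,x,y,w,h,f,n):
    cv2.imwrite("pics/"+n,cv2.resize(im[y:y+h,x:x+w],None,fx=f,fy=f,interpolation=cv2.INTER_CUBIC))
crop(s,380,250,120,140,4,"c_s_ch.png")
crop(s,230,190,160,140,5,"c_s_bin.png")
crop(d,200,330,240,150,3.3,"c_d_ch.png")
crop(d,240,170,170,180,3.3,"c_d_bin.png")
crop(s,180,170,110,70,6,"c_s_tr.png")
crop(d,300,150,110,50,6,"c_d_tr.png")
```

```text
(no output)
```

View pics/c_s_ch.png

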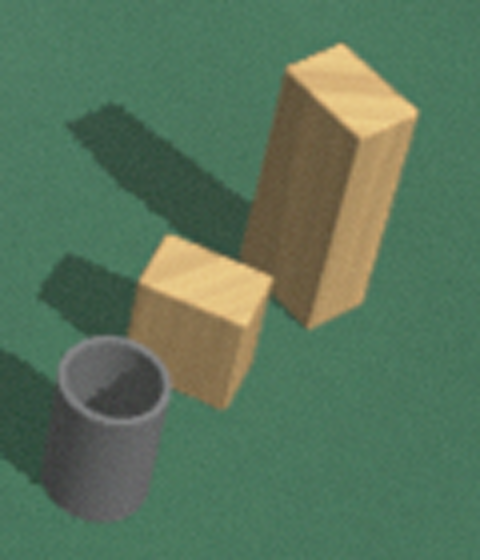

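View pics/c_s_bin.png

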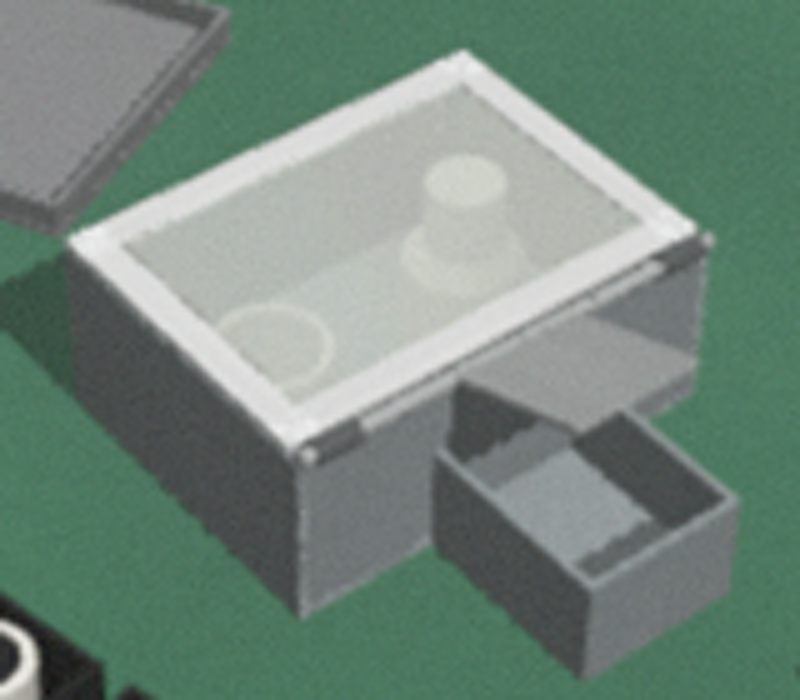

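View pics/c_d_ch.png

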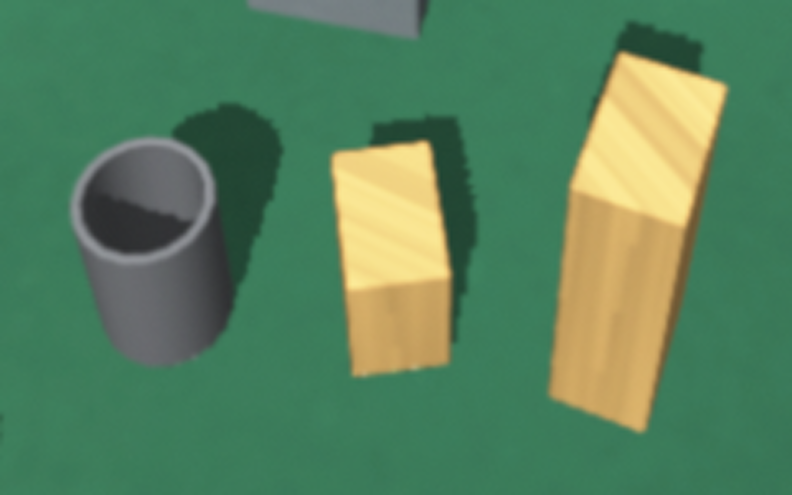

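View pics/c_d_bin.png

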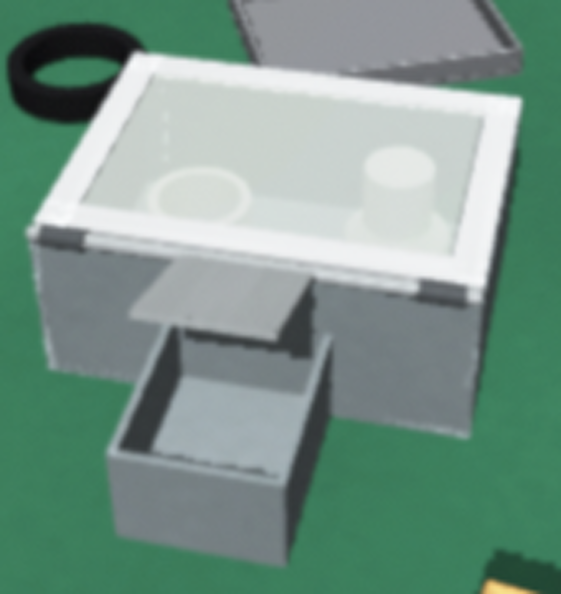

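View pics/c_s_tr.png

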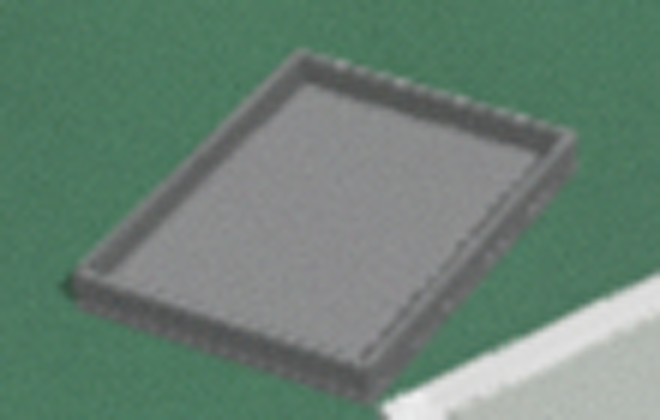

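View pics/c_d_tr.png

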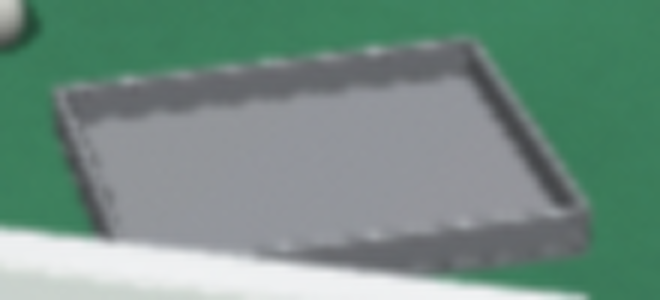

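Corners read: chock top in the scene crop at (343,45), (288,69), (360,138), (416,112) and in the side crop at (622,53), (727,87), (686,226), (571,186). I also read the bin, slot, hinge-pin and tray corners. Next I fit all poses with the calibration.

```bash
cat > h.py <<'E'
import numpy as np, cv2
from scipy.optimize import least_squares
from workcell import env, cams
C={}
for n in ["scene","side"]:
    C[n]=cams.read_camera(n)
def proj(d,P):
    T=np.linalg.inv(d["cam_to_world"]); 
    r,_=cv2.Rodrigues(T[:3,:3]); return cv2.projectPoints(np.array(P,float).reshape(-1,1,3),r,T[:3,3],d["K"],np.array(d["dist_coeffs"]))[0].reshape(-1,2)
def un(p,f,ox,oy): p=np.array(p,float); return (p+.5)/f-.5+np.array([ox,oy])
def pose(x,y,a,L):
    L=np.array(L,float); c,s=np.cos(a),np.sin(a)
    return np.c_[x+c*L[:,0]-s*L[:,1], y+s*L[:,0]+c*L[:,1], L[:,2]]
def ray(d,uv,z):
    p=cv2.undistortPoints(np.array(uv,float).reshape(-1,1,2),d["K"],np.array(d["dist_coeffs"])).reshape(-1,2)
    M=d["cam_to_world"]; v=(M[:3,:3]@np.c_[p,np.ones(len(p))].T).T; o=M[:3,3]
    return o+v*((z-o[2])/v[:,2])[:,None]
E
python3 - <<'E'
from h import *
S,D=C["scene"],C["side"]
# chock: A(+x,-y) B(-x,-y) C(-x,+y) D(+x,+y)
A,B,Cc,Dd=[20,-30],[-20,-30],[-20,30],[20,30]
Ls=[A+[150],B+[150],Cc+[150],Dd+[150],Dd+[0],Cc+[0]]
ps=un([(288,69),(343,45),(416,112),(360,138),(308,328),(364,302)],4,380,250)
pd=un([(622,53),(727,87),(686,226),(571,186),(550,398),(644,431)],3.3,200,330)
f=lambda p: np.r_[(proj(S,pose(*p,Ls))-ps).ravel(),(proj(D,pose(*p,Ls))-pd).ravel()]
r=least_squares(f,[430,250,0],loss='soft_l1'); print("chock",r.x.round(3)); print(f(r.x).reshape(-1,2).round(1).tolist())
# offcut top z=70
print("offcut top", ray(S,un([(172,235),(137,284),(243,325),(273,277)],4,380,250),70).mean(0).round(1))
# bin
def bl(p):
    x,y,a,sx,hl,ox,t,oy=p
    sc=pose(x,y,a,[[hl,0,100],[-hl,0,100],[ox,oy,0],[sx+40+t,102+t,0],[sx-40-t,102+t,0],[sx+40+t,102+t,60],[sx-40-t,102+t,60],[sx+35,79.8,129],[sx-35,79.8,129]])
    si=pose(x,y,a,[[hl,0,100],[-hl,0,100],[ox,oy,0],[-ox,oy,0],[sx+40+t,102+t,0],[sx-40-t,102+t,0],[sx+40+t,102+t,60],[sx-40-t,102+t,60],[sx+35,79.8,129],[sx-35,79.8,129]])
    return sc,si
bs=un([(310,457),(707,240),(302,617),(583,680),(733,592),(590,583),(738,497),(575,432),(697,358)],5,230,190)
bd=un([(33,232),(477,294),(50,368),(468,436),(118,535),(287,565),(110,452),(286,488),(130,318),(280,338)],3.3,240,170)
def g(p):
    sc,si=bl(p); return np.r_[(proj(S,sc)-bs).ravel(),(proj(D,si)-bd).ravel()]
r=least_squares(g,[520,0,0,0,120,120,3,0],loss='soft_l1'); print("bin x,y,a,slotx,hl,ox,t,oy",r.x.round(3)); e=g(r.x).reshape(-1,2); print(e[:9].round(1).tolist());print(e[9:].round(1).tolist())
# reducer top z=96, scene (466,180) side(400,167)
print("red top",ray(S,un([(466,180)],5,230,190),96).round(1),ray(D,un([(400,167)],3.3,240,170),96).round(1))
print("ring top",ray(S,un([(273,348)],5,230,190),56).round(1),ray(D,un([(200,197)],3.3,240,170),56).round(1))
tl=un([(302,50),(577,135),(373,372),(75,275)],6,180,170)
td=un([(470,38),(590,212),(57,92)],6,300,150)
print("tray s",ray(S,tl,22).round(1).tolist()); print("tray d",ray(D,td,22).round(1).tolist())
E
```

```text
chock [ 4.32102e+02  3.13839e+02 -3.53000e-01]
[[-0.1, -0.1], [0.8, -0.4], [2.1, 0.4], [1.2, 0.7], [0.8, 1.5], [0.7, 1.2], [-0.6, -1.6], [0.8, -1.7], [0.4, -0.6], [-0.6, -0.7], [-0.6, -0.6], [0.4, 0.8]]
offcut top [525.4 295.1  70. ]
bin x,y,a,slotx,hl,ox,t,oy [ 5.41445e+02  4.51830e+01 -1.96000e-01 -4.35000e-01  1.16492e+02
  1.19328e+02  3.60800e+00  3.31000e-01]
[[-0.5, 0.8], [0.1, 0.6], [0.5, 1.0], [0.8, 0.8], [-0.4, 0.3], [0.9, 1.7], [1.0, 0.9], [0.8, 0.3], [0.9, 1.1]]
[[0.5, -0.5], [-0.0, 0.0], [0.3, -0.4], [0.2, -0.3], [0.4, -0.8], [0.1, -0.4], [-0.4, -0.3], [0.0, -1.8], [0.4, -2.0], [-0.3, -1.2]]
red top [[461.8 -48.7  96. ]] [[462.2 -43.1  96. ]]
ring top [[578.2 -68.3  56. ]] [[577.8 -65.3  56. ]]
tray s [[400.8, -438.4, 22.0], [364.4, -294.3, 22.0], [545.9, -244.0, 22.0], [585.3, -388.7, 22.0]]
tray d [[404.7, -431.5, 22.0], [365.4, -287.6, 22.0], [583.0, -380.8, 22.0]]
```

Fit: the chock is at (432,314) with yaw −0.353. The bin is at (541,45) with yaw −0.196, so the slot is at (552,99). The reducer is at (462,−46) and the tray at (474,−338). Starting the move.

```bash
cat > go.py <<'E'
import sys; from workcell import env; import numpy as np
# usage: x y z yaw -> shift in normalised units
t=[float(v) for v in sys.argv[1:]]; s=env.sense(); p=s["ee_pos"]; y=s["orientation"][2]
d=np.array(t[:3])-p; c,n=np.cos(y),np.sin(y)
dy=(y-t[3]+np.pi)%(2*np.pi)-np.pi
print("t",round(s["time"],2),"pos",p.round(1),"ori",s["orientation"].round(4),"rows:",np.round([(d[0]*c+d[1]*n)/200,(d[0]*n-d[1]*c)/200,-d[2]/200,np.degrees(dy)/45],4),"F",s["force"].round(1),"w",round(s["width"],1),"q",s["joint_positions"].round(2))
E
python3 -m crank '[[[0.06,-0.06,-0.02,-0.06],[0.2,-0.2,-0.05,-0.2],[0.34,-0.34,-0.08,-0.34],[0.48,-0.48,-0.11,-0.48],[0.62,-0.62,-0.14,-0.62],[0.76,-0.76,-0.17,-0.76],[0.9,-0.9,-0.2,-0.9],[1,-1,-0.2,-1],[1,-1,-0.2,-1],[1,-1,-0.2,-1]]]' 1 60
python3 go.py 432 314 260 1.218
```

```text
time: 1.25
ee_pos: [290.5, -368.6, 271.7]
orientation: [3.141, 0.0, 1.013]
force: [-0.1, -0.6, 0.1]
width: 85.4
t 1.25 pos [ 290.5 -368.6  271.7] ori [3.1410e+00 3.0000e-04 1.0135e+00] rows: [ 3.2706 -1.2046  0.0584 -0.2604] F [-0.1 -0.6  0.1] w 85.4 q [-0.93  0.14  1.92 -0.    1.08 -0.37]
```

```bash
python3 -m crank '[[[0.06,0,0,-0.03],[0.17,0,0,-0.06],[0.28,0,0,-0.1],[0.4,0,0,-0.14],[0.52,0,0,-0.18],[0.64,0,0,-0.22],[0.76,0,0,-0.26],[0.86,0,0,-0.26],[0.94,0,0,-0.26],[1,0,0,-0.26]]]'
python3 go.py 432 314 260 1.218
```

```text
time: 2.25
ee_pos: [396.6, -199.3, 271.2]
orientation: [-3.141, -0.0, 1.216]
force: [-0.1, 0.3, -0.3]
width: 85.6
t 2.25 pos [ 396.6 -199.3  271.2] ori [-3.1413e+00 -2.0000e-04  1.2156e+00] rows: [ 2.4677 -0.7265  0.0559 -0.0031] F [-0.1  0.3 -0.3] w 85.6 q [-0.49  0.1   1.97  0.    1.07 -0.14]
```

```bash
python3 -m crank '[[[0.06,-0.02,0,0],[0.18,-0.05,0,0],[0.3,-0.08,0,0],[0.42,-0.11,0,0],[0.54,-0.14,0,0],[0.66,-0.17,0,0],[0.78,-0.2,0,0],[0.88,-0.22,0,0],[0.96,-0.24,0,0],[1,-0.25,0,0]]]'
python3 -m crank '[[[0.06,-0.02,0,0],[0.18,-0.05,0,0],[0.3,-0.08,0,0],[0.42,-0.11,0,0],[0.54,-0.14,0,0],[0.66,-0.17,0,0],[0.78,-0.2,0,0],[0.88,-0.22,0,0],[0.96,-0.24,0,0],[1,-0.25,0,0]]]'
python3 go.py 432 314 250 1.218
python3 - <<'E'
from h import *
d=cams.read_camera("wrist"); cv2.imwrite("pics/w1.png",d["color"])
L=[[20,-30,150],[-20,-30,150],[-20,30,150],[20,30,150]]
print(proj(d,pose(432.1,313.8,-.353,L)).round(0).tolist())
E
```

```text
time: 3.25
ee_pos: [418.7, 5.9, 271.3]
orientation: [-3.141, 0.0, 1.216]
force: [-0.4, -0.3, 0.3]
width: 85.5
time: 4.25
ee_pos: [441.7, 210.6, 271.2]
orientation: [-3.141, 0.0, 1.216]
force: [-0.8, -0.4, -0.2]
width: 85.1
t 4.25 pos [441.7 210.6 271.2] ori [-3.1414e+00  1.0000e-04  1.2158e+00] rows: [ 0.468  -0.2254  0.1059 -0.0028] F [-0.8 -0.4 -0.2] w 85.1 q [0.42 0.17 1.88 0.   1.09 0.78]
[[285.0, 145.0], [228.0, 145.0], [222.0, 51.0], [283.0, 51.0]]
```

View pics/w1.png

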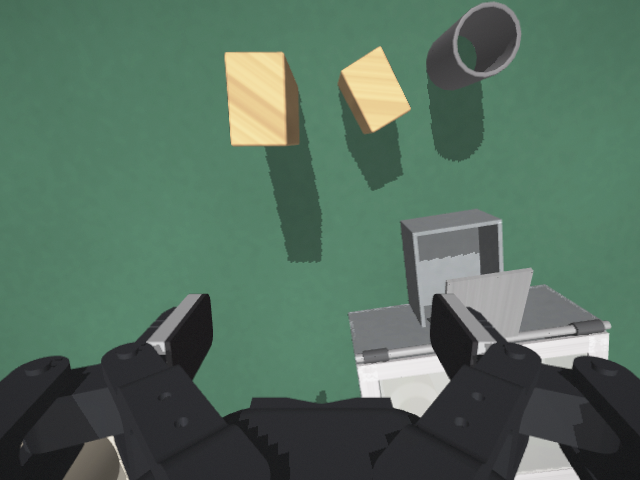

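The wrist view shows the chock top at (225–284, 53) to (232–288, 145), about 3 px (2 mm) right of the prediction and with matching yaw. Descending to grasp.

```bash
python3 -m crank '[[[0.06,-0.03,0.02,0],[0.19,-0.09,0.06,0],[0.32,-0.15,0.12,0],[0.42,-0.19,0.2,0],[0.465,-0.213,0.3,0],[0.465,-0.213,0.42,0],[0.465,-0.213,0.55,0],[0.465,-0.213,0.68,0],[0.465,-0.213,0.8,0],[0.465,-0.213,0.855,0]]]'
python3 go.py 434 313 100 1.218
python3 -m crank '[[[0,0,0,0],[0,0,0,0],[0,0,0,0],[0,0,0,0],[0,0,0,0],[0,0,0,0],[0,0,0,0],[0,0,0,0],[0,0,0,0],[0,0,0,0]]]' 0 80
python3 go.py 434 313 250 1.375
python3 - <<'E'
from h import *
d=cams.read_camera("wrist"); cv2.imwrite("pics/w2.png",d["color"])
E
```

```text
time: 5.4
ee_pos: [432.9, 311.1, 98.2]
orientation: [-3.14, 0.003, 1.215]
force: [0.3, 1.0, -0.8]
width: 85.1
t 5.4 pos [432.9 311.1  98.2] ori [-3.1396e+00  2.7000e-03  1.2147e+00] rows: [ 0.011   0.0017 -0.0092 -0.0043] F [ 0.3  1.  -0.8] w 85.1 q [0.6  0.49 1.91 0.   0.74 0.96]
time: 6.4
ee_pos: [434.7, 312.5, 101.7]
orientation: [3.14, -0.002, 1.215]
force: [-1.6, 0.9, 6.2]
width: 39.1
t 6.4 pos [434.7 312.5 101.7] ori [ 3.1405e+00 -2.1000e-03  1.2152e+00] rows: [ 0.0009 -0.0043 -0.7414 -0.2035] F [-1.6  0.9  6.2] w 39.1 q [0.6  0.48 1.91 0.   0.75 0.96]
```

View pics/w2.png

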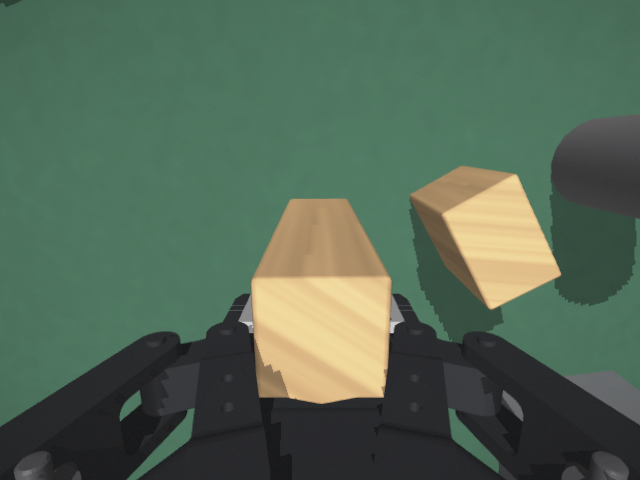

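Gripped at width 39; chock top edge at v=277, centred at u≈321. Measuring its offset in the hand and lifting.

```bash
python3 - <<'E'
from h import *
d=cams.read_camera("wrist"); s=env.sense()
P=ray(d,[(253,277),(390,277)],150.)-s["ee_pos"]; y=s["orientation"][2]; c,n=np.cos(y),np.sin(y)
print("tool x,y of outer top edge",[(round(p[0]*c+p[1]*n,1),round(p[0]*n-p[1]*c,1)) for p in P])
E
python3 -m crank '[[[0,0,-0.04,0],[0,0,-0.12,0],[0,0,-0.22,0],[0,0,-0.32,0],[0,0,-0.42,0],[0,0,-0.52,0],[0,0,-0.62,0],[0,0,-0.7,0],[0,0,-0.76,0],[0,0,-0.78,0]]]'
python3 go.py 553.3 105 257 1.375
```

```text
tool x,y of outer top edge [(np.float64(29.7), np.float64(-19.0)), (np.float64(29.6), np.float64(19.3))]
time: 7.7
ee_pos: [434.6, 312.1, 257.9]
orientation: [3.14, -0.002, 1.215]
force: [1.1, 0.3, -2.2]
width: 39.3
t 7.7 pos [434.6 312.1 257.9] ori [ 3.1402e+00 -1.8000e-03  1.2153e+00] rows: [-0.7642  0.917   0.0045 -0.2033] F [ 1.1  0.3 -2.2] w 39.3 q [ 0.6   0.26  1.81 -0.    1.08  0.96]
```

```bash
python3 -m crank '[[[-0.03,0.04,0,-0.02],[-0.1,0.12,0,-0.04],[-0.2,0.24,0,-0.08],[-0.31,0.37,0,-0.12],[-0.42,0.5,0,-0.16],[-0.53,0.64,0,-0.2],[-0.63,0.76,0,-0.2],[-0.7,0.84,0,-0.2],[-0.75,0.9,0,-0.2],[-0.765,0.915,0,-0.2]]]'
python3 -m crank '[[[0,0,0.02,0],[0,0,0.04,0],[0,0,0.05,0],[0,0,0.05,0],[0,0,0.05,0],[0,0,0.05,0],[0,0,0.05,0],[0,0,0.05,0],[0,0,0.05,0],[0,0,0.05,0]]]'
python3 go.py 553.3 105 113.5 1.375
python3 - <<'E'
from h import *
for n in ["side","scene","wrist"]:
    d=cams.read_camera(n); cv2.imwrite(f"pics/{n}3.png",d["color"])
    im=d["color"]; 
    if n=="side": cv2.imwrite("pics/c_d3.png",cv2.resize(im[150:350,230:430],None,fx=3,fy=3,interpolation=cv2.INTER_CUBIC))
    if n=="scene": cv2.imwrite("pics/c_s3.png",cv2.resize(im[130:330,230:430],None,fx=3,fy=3,interpolation=cv2.INTER_CUBIC))
E
```

```text
time: 8.7
ee_pos: [552.8, 103.6, 255.8]
orientation: [-3.141, 0.0, 1.371]
force: [0.3, 0.6, -1.5]
width: 38.8
time: 9.7
ee_pos: [552.5, 104.7, 246.4]
orientation: [3.142, -0.0, 1.372]
force: [0.3, -0.7, -2.0]
width: 39.4
t 9.7 pos [552.5 104.7 246.4] ori [ 3.1415 -0.      1.3724] rows: [ 0.0021  0.0038  0.6643 -0.0033] F [ 0.3 -0.7 -2. ] w 39.4 q [ 0.17  0.31  1.76 -0.    1.07  0.36]
```

View pics/c_d3.png

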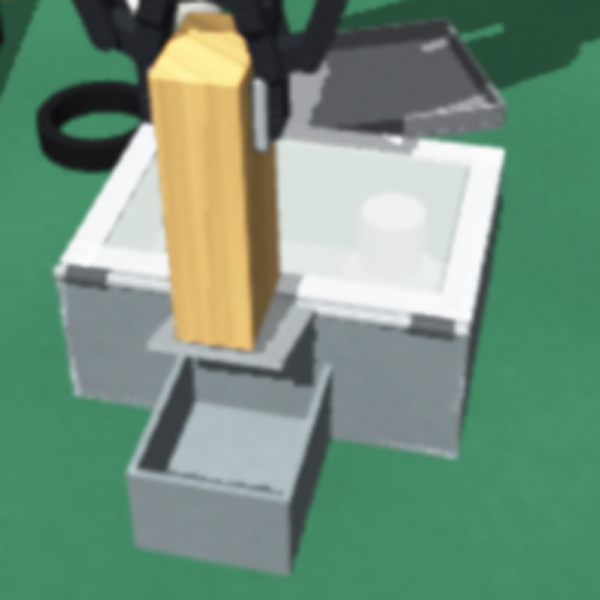

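View pics/c_s3.png

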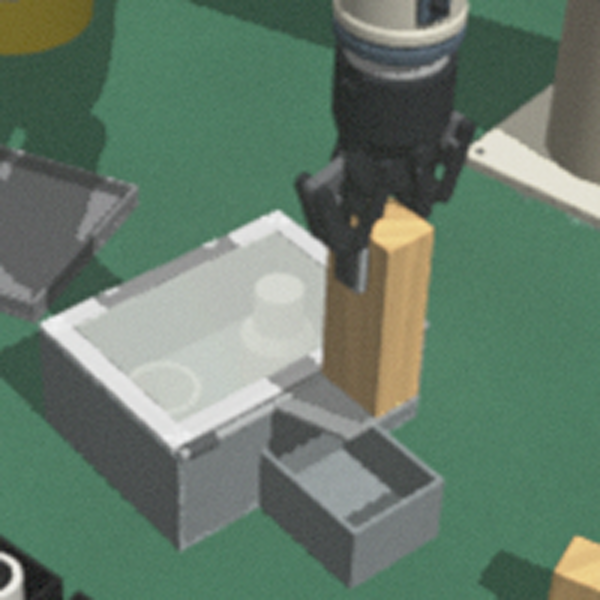

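View pics/wrist3.png

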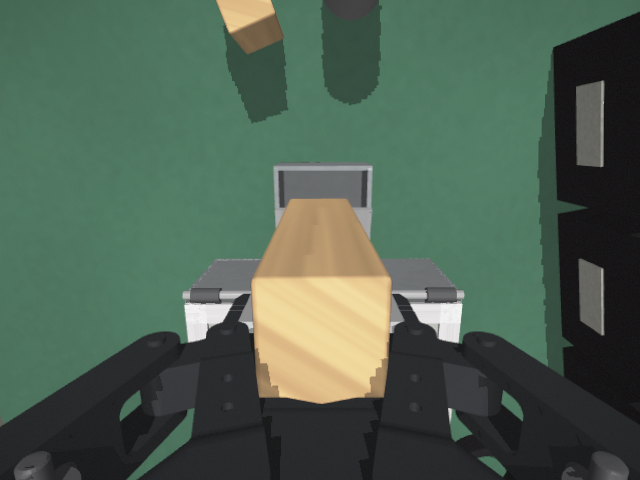

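Run:
```python
from h import *
d=cams.read_camera("wrist"); s=env.sense(); y=s["orientation"][2]; c,n=np.cos(y),np.sin(y)
def tl(uv,z):
    P=ray(d,uv,z)-s["ee_pos"]; return [(round(p[0]*c+p[1]*n,1),round(p[0]*n-p[1]*c,1)) for p in P]
print("slot wall corners outer",tl([(274,163),(372,163)],60.))
print("hinge pins",tl([(185,295),(462,295)],100.), "foot outer", tl([(290,199),(350,199)],s["ee_pos"][2]-101.))
```

```text
slot wall corners outer [(np.float64(48.1), np.float64(-41.4)), (np.float64(48.0), np.float64(45.7))]
hinge pins [(np.float64(-60.8), np.float64(-116.5)), (np.float64(-61.1), np.float64(121.3))] foot outer [(np.float64(29.0), np.float64(-20.7)), (np.float64(28.9), np.float64(20.0))]
```

```bash
python3 -m crank '[[[0,0.01,0.03,0],[0,0.01,0.07,0],[0,0.01,0.11,0],[0,0.01,0.15,0],[0,0.01,0.19,0],[0,0.01,0.23,0],[0,0.01,0.27,0],[0,0.01,0.31,0],[0,0.01,0.34,0],[0,0.01,0.35,0]]]' 0 100
python3 go.py 552.7 104.7 113.5 1.375
python3 - <<'E'
from h import *
im=cams.read_camera("side")["color"]; cv2.imwrite("pics/c_d4.png",cv2.resize(im[100:350,200:450],None,fx=2.4,fy=2.4,interpolation=cv2.INTER_CUBIC))
E
```

```text
time: 11.1
ee_pos: [554.7, 104.3, 176.0]
orientation: [3.141, 0.0, 1.373]
force: [0.3, 2.4, 6.5]
width: 39.2
t 11.1 pos [554.7 104.3 176. ] ori [3.1412e+00 2.0000e-04 1.3727e+00] rows: [-1.000e-04 -1.000e-02  3.124e-01 -2.900e-03] F [0.3 2.4 6.5] w 39.2 q [ 0.16  0.41  1.81 -0.    0.93  0.36]
```

View pics/c_d4.png

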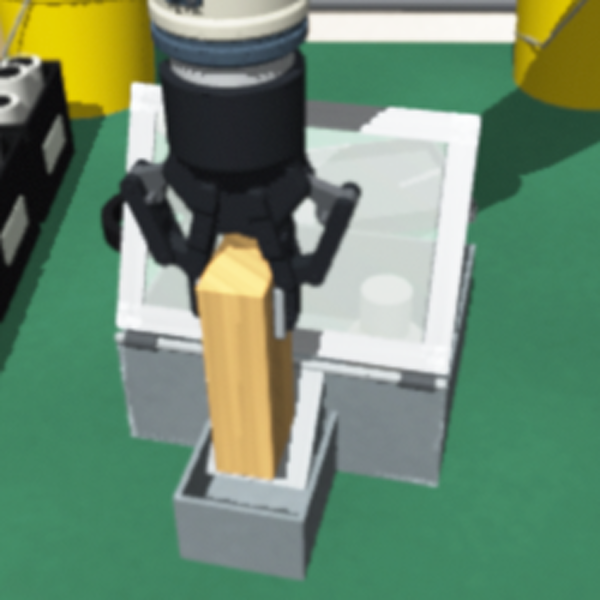

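The flap is rising, with 6.5 N on the tool and the foot entering the slot. Continuing down.

```bash
python3 -m crank '[[[0,0,0.03,0],[0,0,0.07,0],[0,0,0.11,0],[0,0,0.15,0],[0,0,0.19,0],[0,0,0.23,0],[0,0,0.26,0],[0,0,0.28,0],[0,0,0.29,0],[0,0,0.3,0]]]'
python3 go.py 552.7 104.7 113.5 1.375
python3 - <<'E'
from h import *
im=cams.read_camera("side")["color"]; cv2.imwrite("pics/c_d5.png",cv2.resize(im[100:350,200:450],None,fx=2.4,fy=2.4,interpolation=cv2.INTER_CUBIC))
E
```

```text
time: 12.25
ee_pos: [554.2, 104.4, 116.0]
orientation: [-3.141, 0.0, 1.372]
force: [-0.2, 2.6, -0.3]
width: 38.8
t 12.25 pos [554.2 104.4 116. ] ori [-3.1411e+00  1.0000e-04  1.3724e+00] rows: [-0.0001 -0.0079  0.0126 -0.0033] F [-0.2  2.6 -0.3] w 38.8 q [0.17 0.49 1.84 0.   0.81 0.36]
```

View pics/c_d5.png

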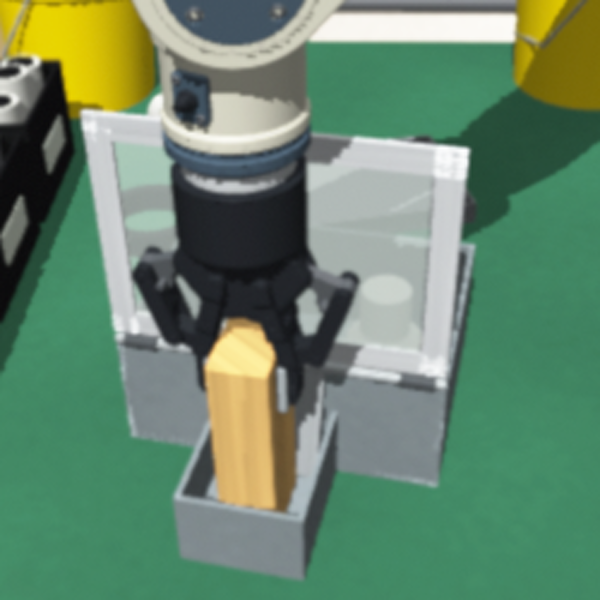

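```bash
python3 -m crank '[[[0,0,0.003,0],[0,0,0.006,0],[0,0,0.009,0],[0,0,0.012,0],[0,0,0.015,0],[0,0,0.018,0],[0,0,0.018,0],[0,0,0.018,0],[0,0,0.018,0],[0,0,0.018,0]]]'
python3 go.py 552.7 104.7 113.5 1.375
```

```text
time: 13.4
ee_pos: [554.7, 104.4, 113.8]
orientation: [3.141, -0.0, 1.372]
force: [-3.0, 2.1, 9.5]
width: 39.2
t 13.4 pos [554.7 104.4 113.8] ori [ 3.1410e+00 -2.0000e-04  1.3725e+00] rows: [-0.0006 -0.0099  0.0015 -0.0032] F [-3.   2.1  9.5] w 39.2 q [ 0.16  0.5   1.84 -0.    0.8   0.36]
```

Seated with 9.5 N upward. Releasing.

```bash
python3 -m crank '[[[0,0,0,0],[0,0,0,0],[0,0,0,0],[0,0,0,0],[0,0,0,0],[0,0,0,0],[0,0,0,0],[0,0,-0.01,0],[0,0,-0.03,0],[0,0,-0.05,0]]]' 0.85 60
python3 go.py 554 104.7 280 1.375
python3 - <<'E'
from h import *
im=cams.read_camera("side")["color"]; cv2.imwrite("pics/c_d6.png",cv2.resize(im[100:350,200:450],None,fx=2.4,fy=2.4,interpolation=cv2.INTER_CUBIC))
E
```

```text
time: 14.4
ee_pos: [554.5, 104.4, 123.1]
orientation: [3.141, -0.0, 1.372]
force: [0.7, 0.6, -0.2]
width: 72.4
t 14.4 pos [554.5 104.4 123.1] ori [ 3.1415e+00 -1.0000e-04  1.3724e+00] rows: [ 0.001  -0.0027 -0.7845 -0.0032] F [ 0.7  0.6 -0.2] w 72.4 q [0.16 0.48 1.84 0.   0.82 0.36]
```

View pics/c_d6.png

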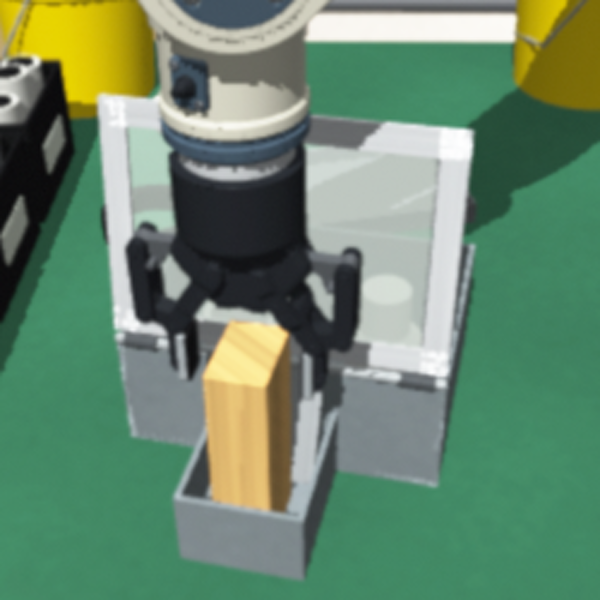

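The chock slid out to the slot's outer wall as expected and stands upright; the flap stays near upright. Going straight up, then turning for the reducer.

```bash
python3 -m crank '[[[0,0,-0.05,0],[0,0,-0.15,0],[0,0,-0.26,0],[0,0,-0.38,0.1],[0,0,-0.5,0.25],[0,0,-0.62,0.4],[0,0,-0.74,0.55],[0,0,-0.85,0.7],[0,0,-0.94,0.85],[0,0,-1,1]]]'
python3 go.py 462 -46 320 -0.196
python3 - <<'E'
from h import *
for n in ["side","scene"]:
    im=cams.read_camera(n)["color"]; cv2.imwrite(f"pics/{n}7.png",im)
    x,y=(200,100) if n=="side" else (210,100)
    cv2.imwrite(f"pics/c_{n}7.png",cv2.resize(im[y:y+240,x:x+220],None,fx=2.5,fy=2.5,interpolation=cv2.INTER_CUBIC))
E
```

```text
time: 15.55
ee_pos: [554.7, 104.4, 325.1]
orientation: [3.141, -0.002, 0.582]
force: [-0.4, 0.3, 0.3]
width: 72.7
t 15.55 pos [554.7 104.4 325.1] ori [ 3.1407e+00 -2.1000e-03  5.8220e-01] rows: [-0.8007  0.3734  0.0253  0.9909] F [-0.4  0.3  0.3] w 72.7 q [0.17 0.24 1.67 0.   1.23 1.15]
```

View pics/c_side7.png

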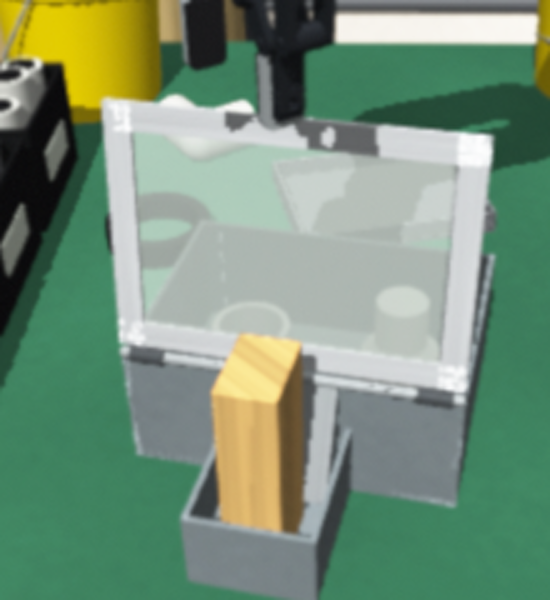

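View pics/c_scene7.png

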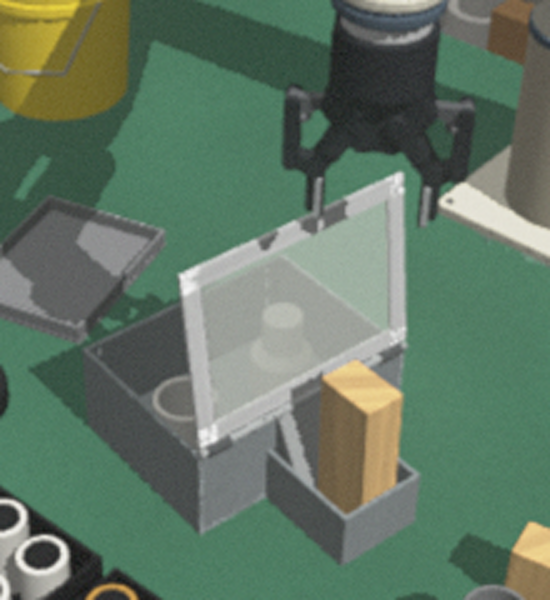

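```bash
python3 -m crank '[[[-0.03,0.01,0,0.03],[-0.11,0.05,0,0.14],[-0.21,0.1,0,0.27],[-0.32,0.15,0,0.4],[-0.43,0.2,0,0.53],[-0.54,0.25,0,0.66],[-0.64,0.3,0,0.79],[-0.72,0.34,0,0.9],[-0.78,0.37,0,0.98],[-0.8,0.373,0,0.99]]]'
python3 go.py 462 -46 180 -0.196
python3 - <<'E'
from h import *
d=cams.read_camera("wrist"); cv2.imwrite("pics/w8.png",d["color"])
bs=un([(182,275),(402,175)],2.5,210,100); bd=un([(105,100),(492,137)],2.5,200,100)
def F(p): 
    P=pose(541.4,45.2,-.196,[[p[1],-172*np.cos(p[0]),100+172*np.sin(p[0])],[-p[2],-172*np.cos(p[0]),100+172*np.sin(p[0])]]); return np.r_[(proj(C["scene"],P)-bs).ravel(),(proj(C["side"],P)-bd).ravel()]
r=least_squares(F,[1.4,118,118]); print("theta",r.x.round(3),r.fun.round(1))
t=np.linspace(0,2*np.pi,8,endpoint=False)
print(proj(d,[[462,-46,96]]).round(1), proj(d,np.c_[462+20*np.cos(t),-46+20*np.sin(t),96+0*t]).round(0).tolist())
E
```

```text
time: 16.75
ee_pos: [461.2, -47.4, 321.9]
orientation: [3.141, 0.002, -0.192]
force: [0.8, -0.4, 0.2]
width: 72.2
t 16.75 pos [461.2 -47.4 321.9] ori [ 3.1412e+00  1.7000e-03 -1.9220e-01] rows: [ 0.0025 -0.0075  0.7097  0.0048] F [ 0.8 -0.4  0.2] w 72.2 q [-0.13  0.07  1.87 -0.    1.19  1.64]
theta [  1.389 117.833 119.727] [-2.1  2.8 -1.7  1.5  2.   2.6  0.9  2.8]
[[321.2 207.8]] [[318.0, 189.0], [305.0, 197.0], [302.0, 211.0], [310.0, 223.0], [325.0, 226.0], [337.0, 218.0], [340.0, 204.0], [332.0, 192.0]]
```

View pics/w8.png

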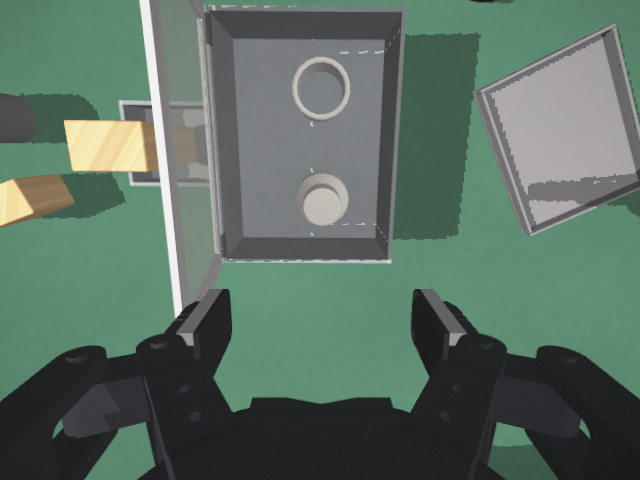

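The wrist view shows the reducer top at about (323,206) against (321,208) predicted, the coupling ring at (321,88), and the propped flap at left. Descending.

```bash
python3 -m crank '[[[0.012,0.003,0.03,0],[0.012,0.003,0.11,0],[0.012,0.003,0.21,0],[0.012,0.003,0.31,0],[0.012,0.003,0.41,0],[0.012,0.003,0.51,0],[0.012,0.003,0.61,0],[0.012,0.003,0.7,0],[0.012,0.003,0.77,0],[0.012,0.003,0.8,0]]]'
python3 go.py 464 -46.5 64 -0.196
python3 - <<'E'
from h import *
d=cams.read_camera("wrist"); cv2.imwrite("pics/w9.png",d["color"]); cv2.imwrite("pics/side9.png",cams.read_camera("side")["color"])
E
```

```text
time: 17.9
ee_pos: [464.1, -46.8, 160.9]
orientation: [3.141, 0.003, -0.189]
force: [-1.4, 0.5, 0.3]
width: 72.6
t 17.9 pos [464.1 -46.8 160.9] ori [ 3.1415e+00  2.7000e-03 -1.8890e-01] rows: [-0.001  -0.0013  0.4847  0.009 ] F [-1.4  0.5  0.3] w 72.6 q [-0.13  0.3   2.02  0.    0.82  1.63]
```

View pics/w9.png

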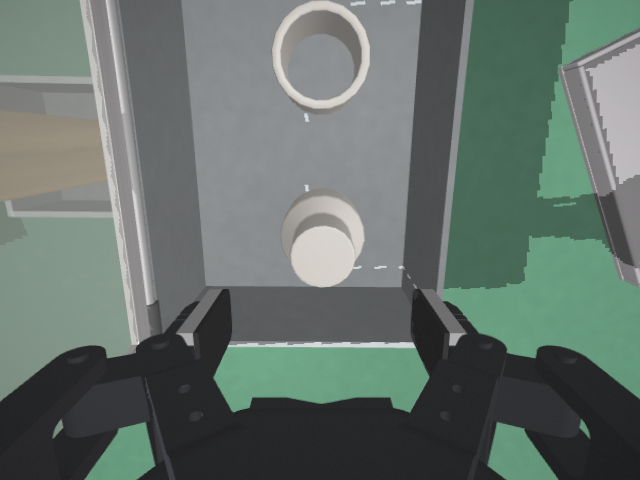

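View pics/side9.png

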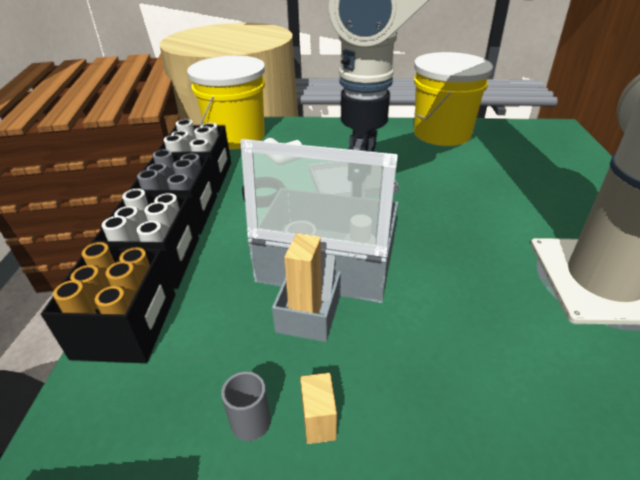

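The reducer top is centred at about (323,256) in the wrist view; the flap is steady. Checking the offset.

Run:
```python
from h import *
d=cams.read_camera("wrist"); s=env.sense(); y=s["orientation"][2]; c,n=np.cos(y),np.sin(y)
p=ray(d,[(323,256)],96.)[0]; q=p-s["ee_pos"]; print(p.round(1),"tool",(q[0]*c+q[1]*n).round(1),(q[0]*n-q[1]*c).round(1))
```

```text
[464.1 -47.5  96. ] tool -1.2 0.3
```

```bash
python3 -m crank '[[[-0.003,0,0.03,0],[-0.003,0,0.09,0],[-0.003,0,0.16,0],[-0.003,0,0.23,0],[-0.003,0,0.3,0],[-0.003,0,0.37,0],[-0.003,0,0.43,0],[-0.003,0,0.47,0],[-0.003,0,0.48,0],[-0.003,0,0.48,0]]]'
python3 -m crank '[[[0,0,0,0],[0,0,0,0],[0,0,0,0],[0,0,0,0],[0,0,0,0],[0,0,0,0],[0,0,0,0],[0,0,0,0],[0,0,0,0],[0,0,0,0]]]' 0 40
python3 go.py 464 -46.5 220 -0.196
python3 - <<'E'
from h import *
d=cams.read_camera("wrist"); cv2.imwrite("pics/w10.png",d["color"])
E
```

```text
time: 19.25
ee_pos: [464.0, -47.3, 66.4]
orientation: [3.142, 0.001, -0.19]
force: [-0.7, -0.7, 0.4]
width: 72.7
time: 20.25
ee_pos: [464.7, -47.4, 67.4]
orientation: [-3.142, -0.001, -0.19]
force: [-0.5, -0.7, 6.5]
width: 39.2
t 20.25 pos [464.7 -47.4  67.4] ori [-3.1415e+00 -1.3000e-03 -1.9050e-01] rows: [-0.0041 -0.0037 -0.763   0.007 ] F [-0.5 -0.7  6.5] w 39.2 q [-0.13  0.48  2.07 -0.    0.6   1.63]
```

View pics/w10.png

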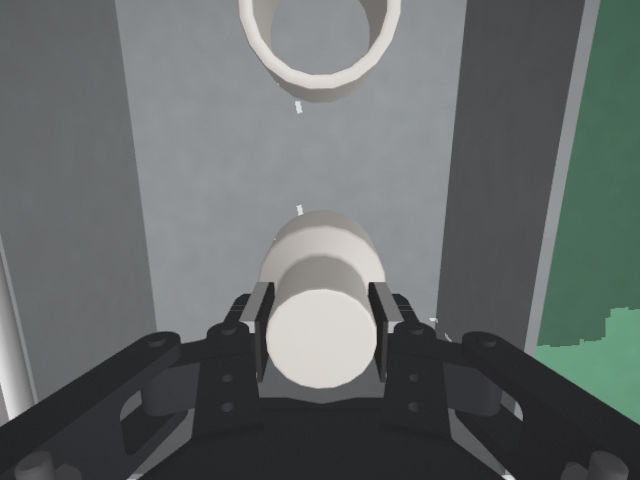

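Neck held between the pads at width 39. Lifting straight up.

```bash
python3 -m crank '[[[0,0,-0.03,0],[0,0,-0.1,0],[0,0,-0.18,0],[0,0,-0.27,0],[0,0,-0.36,0],[0,0,-0.46,0],[0,0,-0.56,0],[0,0,-0.66,0],[0,0,-0.75,0],[0,0,-0.8,0]]]'
python3 go.py 474 -338 220 -0.196
```

```text
time: 21.4
ee_pos: [464.5, -47.3, 228.3]
orientation: [-3.141, -0.002, -0.19]
force: [0.8, 0.3, -1.4]
width: 38.6
t 21.4 pos [464.5 -47.3 228.3] ori [-3.1414e+00 -1.9000e-03 -1.9050e-01] rows: [0.3219 1.4181 0.0415 0.007 ] F [ 0.8  0.3 -1.4] w 38.6 q [-0.13  0.19  1.97  0.    0.97  1.63]
```

```bash
python3 -m crank '[[[0.01,0.05,0,0],[0.05,0.16,0,0],[0.08,0.28,0,0],[0.11,0.4,0,0],[0.14,0.52,0,0],[0.17,0.64,0,0],[0.2,0.76,0,0],[0.22,0.87,0,0],[0.23,0.95,0,0],[0.24,1,0,0]]]'
python3 -m crank '[[[0.01,0.03,0,0],[0.03,0.11,0,0],[0.05,0.2,0,0],[0.07,0.28,0.04,0],[0.08,0.35,0.1,0],[0.08,0.4,0.18,0],[0.08,0.418,0.27,0],[0.08,0.418,0.35,0],[0.08,0.418,0.42,0],[0.08,0.418,0.45,0]]]'
python3 go.py 474 -338 65 -0.196
python3 - <<'E'
from h import *
d=cams.read_camera("wrist"); cv2.imwrite("pics/w11.png",d["color"])
im=cams.read_camera("scene")["color"]; cv2.imwrite("pics/c_s11.png",cv2.resize(im[80:330,150:410],None,fx=2.4,fy=2.4,interpolation=cv2.INTER_CUBIC))
E
```

```text
time: 22.4
ee_pos: [472.6, -254.0, 225.8]
orientation: [-3.141, 0.002, -0.192]
force: [0.0, 0.7, -2.6]
width: 39.4
time: 23.4
ee_pos: [472.1, -337.2, 134.2]
orientation: [-3.14, 0.003, -0.191]
force: [0.2, 0.3, -1.4]
width: 39.5
t 23.4 pos [ 472.1 -337.2  134.2] ori [-3.14    0.0033 -0.1906] rows: [0.01   0.002  0.3459 0.0069] F [ 0.2  0.3 -1.4] w 39.5 q [-0.64  0.49  1.79  0.    0.86  1.12]
```

View pics/c_s11.png

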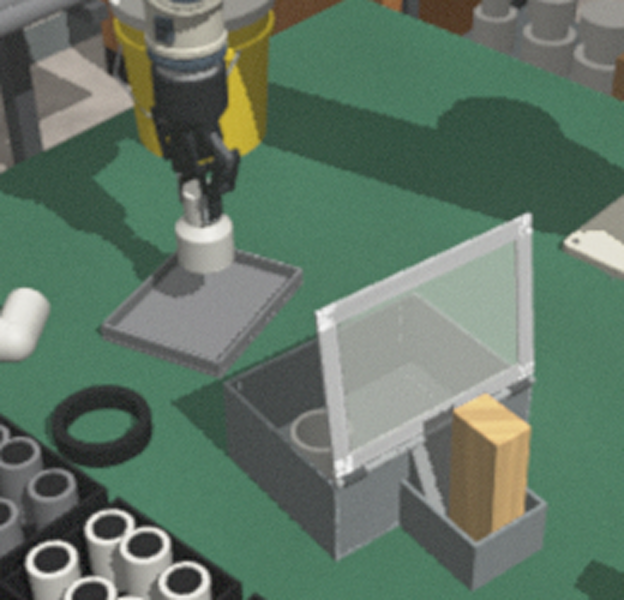

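View pics/w11.png

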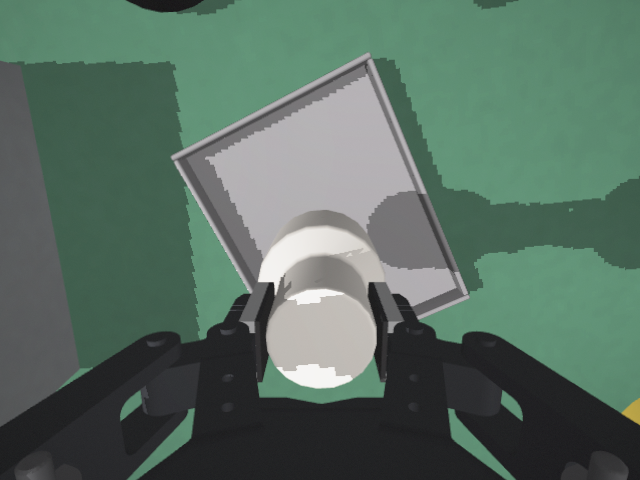

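```bash
python3 - <<'E'
from h import *
d=cams.read_camera("wrist"); P=ray(d,[(175,157),(368,55),(468,297)],22.); print(P.round(1).tolist(),((P[0]+P[2])/2).round(1))
E
python3 -m crank '[[[0.01,0,0.02,0],[0.01,0,0.06,0],[0.01,0,0.11,0],[0.01,0,0.16,0],[0.01,0,0.21,0],[0.01,0,0.25,0],[0.01,0,0.28,0],[0.01,0,0.3,0],[0.01,0,0.31,0],[0.01,0,0.315,0]]]'
python3 go.py 474 -338 65 -0.196
```

```text
[[547.8, -248.5, 22.0], [585.9, -390.0, 22.0], [404.0, -438.8, 22.0]] [ 475.9 -343.7   22. ]
time: 24.75
ee_pos: [475.4, -338.3, 73.7]
orientation: [3.142, -0.0, -0.191]
force: [0.1, -0.2, -1.2]
width: 38.9
t 24.75 pos [ 475.4 -338.3   73.7] ori [ 3.1415e+00 -1.0000e-04 -1.9050e-01] rows: [-0.0069 -0.0004  0.0433  0.007 ] F [ 0.1 -0.2 -1.2] w 38.9 q [-0.64  0.58  1.81 -0.    0.75  1.12]
```

```bash
python3 -m crank '[[[0,0.01,0.005,0],[0,0.01,0.01,0],[0,0.01,0.015,0],[0,0.01,0.02,0],[0,0.01,0.025,0],[0,0.01,0.03,0],[0,0.01,0.035,0],[0,0.01,0.035,0],[0,0.01,0.035,0],[0,0.01,0.035,0]]]'
python3 go.py 474 -338 65 -0.196
```

```text
time: 25.75
ee_pos: [475.0, -340.2, 66.7]
orientation: [3.142, -0.0, -0.19]
force: [0.3, -0.5, -0.6]
width: 38.8
t 25.75 pos [ 475.  -340.2   66.7] ori [ 3.1416e+00 -1.0000e-04 -1.9040e-01] rows: [-0.0068 -0.0101  0.0087  0.0071] F [ 0.3 -0.5 -0.6] w 38.8 q [-0.64  0.59  1.81 -0.    0.74  1.12]
```

```bash
python3 -m crank '[[[0,0,0.002,0],[0,0,0.004,0],[0,0,0.006,0],[0,0,0.008,0],[0,0,0.01,0],[0,0,0.01,0],[0,0,0.01,0],[0,0,0.01,0],[0,0,0.01,0],[0,0,0.01,0]]]'
python3 go.py 474 -338 65 -0.196
```

```text
time: 26.75
ee_pos: [475.1, -340.4, 65.5]
orientation: [3.141, -0.0, -0.19]
force: [-2.1, 2.0, 4.9]
width: 38.8
t 26.75 pos [ 475.1 -340.4   65.5] ori [ 3.1414e+00 -4.0000e-04 -1.9050e-01] rows: [-0.0075 -0.0106  0.0023  0.007 ] F [-2.1  2.   4.9] w 38.8 q [-0.64  0.6   1.81  0.    0.73  1.12]
```

Contact at 4.9 N. Releasing, then retreating upward.

```bash
python3 -m crank '[[[0,0,0,0],[0,0,0,0],[0,0,0,0],[0,0,0,0],[0,0,0,0],[0,0,0,0],[0,0,0,0],[0,0,0,0],[0,0,-0.01,0],[0,0,-0.02,0]]]' 1 40
python3 -m crank '[[[0,0,-0.02,0],[0,0,-0.07,0],[0,0,-0.14,0],[0,0,-0.24,0],[0,0,-0.35,0],[0,0,-0.46,0],[0,0,-0.57,0],[0,0,-0.68,0],[0,0,-0.76,0],[0,0,-0.8,0]]]'
python3 - <<'E'
from h import *
for n,(x,y) in {"scene":(150,80),"side":(200,100)}.items():
    im=cams.read_camera(n)["color"]; cv2.imwrite(f"pics/{n}12.png",im)
    cv2.imwrite(f"pics/c_{n}12.png",cv2.resize(im[y:y+250,x:x+260],None,fx=2.4,fy=2.4,interpolation=cv2.INTER_CUBIC))
cv2.imwrite("pics/w12.png",cams.read_camera("wrist")["color"])
E
```

```text
time: 27.75
ee_pos: [474.9, -340.2, 68.8]
orientation: [-3.142, 0.0, -0.19]
force: [0.5, -0.0, 0.2]
width: 85.4
time: 28.75
ee_pos: [475.6, -340.7, 231.7]
orientation: [3.14, -0.003, -0.19]
force: [1.1, -0.0, -0.7]
width: 85.5
```

View pics/c_scene12.png

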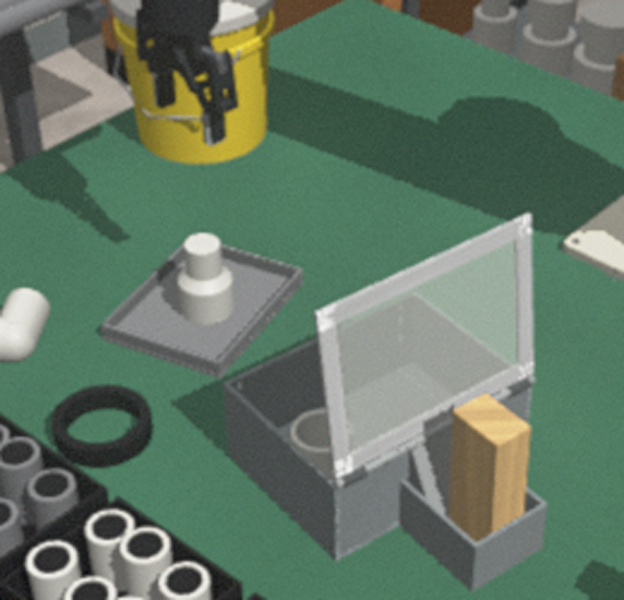

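View pics/c_side12.png

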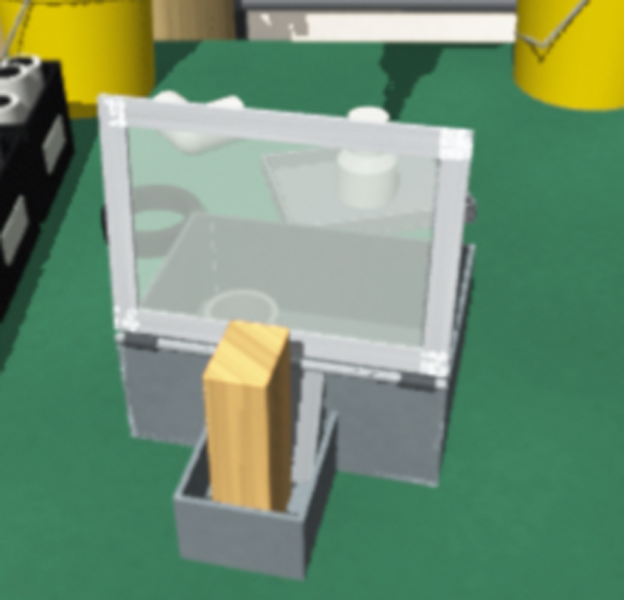

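View pics/w12.png

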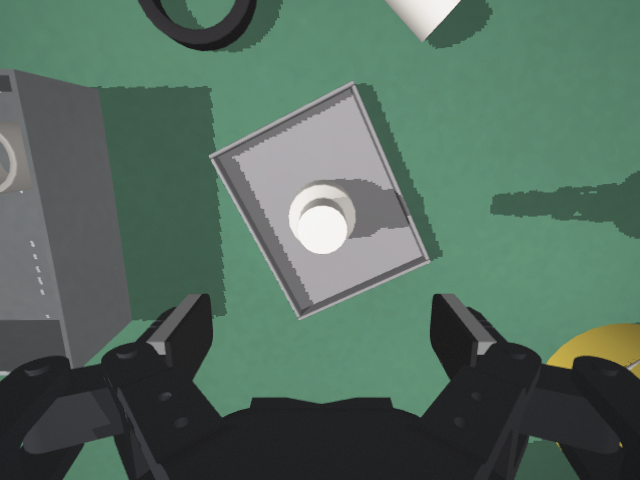

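The reducer stands in the tray: wrist view top at (322,229), foot at (322,215), clear of the walls. The chock stands in the slot and the flap is up. One quick check that the chock is upright and seated.

Run:
```python
from h import *
pd=un([(229,322),(290,326),(266,388),(205,376)],2.4,200,100); ps=un([(453,407),(487,395),(529,426),(495,444)],2.4,150,80)
L=lambda z:[[20,-30,z],[-20,-30,z],[-20,30,z],[20,30,z]]
f=lambda p: np.r_[(proj(C["side"],pose(*p[:3],L(p[3])))-pd).ravel(),(proj(C["scene"],pose(*p[:3],L(p[3])))-ps).ravel()]
r=least_squares(f,[555,110,-.196,162]); x=r.x; dx,dy=x[0]-541.4,x[1]-45.2
print(x.round(2),"slot frame",round(dx*.981-dy*.195,1),round(dx*.195+dy*.981-55,1),"res",np.abs(r.fun).mean().round(2))
print(env.sense()["time"])
```

```text
[ 5.5364e+02  1.0972e+02 -2.0000e-01  1.6009e+02] slot frame -0.6 10.7 res 0.96
29.1
```

Run:
```python
from workcell import env
print(env.sign_off())
```

```text
the job is handed in; nothing more can be done
None
```

The job is done and handed in at about 29 s of the 54 s allowed. The chock props the flap open, and the reducer stands upright, wide end down, in the tray. The gripper is well clear of everything.

- **Chock:** I gripped it across its 40 mm sides, pressed the heel plate down with its foot and released it once it stood on the slot floor (about 10 N contact). When released it slid out a few millimetres. The last fit puts it at about y = +11 mm in the slot with its top at 160 mm (162 mm expected), upright and inside the −5 to +17 mm range.
- **Flap:** It looked the same in the later pictures. I measured its angle once, before fetching the reducer, and got 1.39 rad. That is just under the stated 1.4 rad lower limit, but the fit missed the corners by 2 to 3 pixels. The chock position above suggests about 1.5 rad, so the two checks don't quite agree.
- **Reducer:** I lifted it straight out by the neck and set it down near the tray's centre with about 5 N contact. The last pictures show it clear of the tray walls and the coupling ring still in the bin.

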